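# Eject the sunk filter carrier with the rocker and put it in the tray

## Task

Gently press the wide end of the steel rocker all the way down until it bears firmly on its stop, so that its other end tips the black filter carrier up out of its pocket. Then let go of the rocker, take the carrier by its raised end, lay it flat in the open white tray without dropping it, and let go. Leave the other things where they are.

Things in the scene. Friction and masses are not known exactly. Their poses are not given: they have to be found in the camera images.
- dock: Aluminium fixture fixed to the table, 56 mm wide (y), base plate 8 mm thick, x = -75 to +94 mm. Origin at table level under it. Along its x axis: rocker pad at -x; pivot (parallel to y) at x = -10, z = 40 mm; then an open pocket x = 22 to 86 mm, 36 mm wide, floor 45 mm and rim 59 mm above the table; side walls 9.5 mm thick.
- rocker: Steel rocker, origin on its pivot, level at the start. At -x a flat pad to press (tab); at +x a 13 mm wide toe that reaches 49 mm, under the carrier's near end, and tips up when the pad is pressed. The pivot is stiff: 3 to 6 N at the pad moves it, and it stays where it is left. Pushing it with more than 20 N is too rough.
- tab (a point): Centre of the top face of the rocker's pad, 38 mm (x) by 30 mm (y), 6 mm thick; 65 mm from the pivot towards -x, 15 mm above it when level (55 mm above the table). It swings down about the pivot, 18 to 37 mm, until the pad meets the stop, where the force rises sharply; 9 to 12 N held for half a second bears it firmly on the stop.
- stop_post: Foot of the stop below the pad, fixed on the dock's base plate; origin at its underside, 8 mm above the table. It carries a screw with a rubber tip (25 N per mm) set differently each time: the tip stands 8 to 24 mm above this origin, so this pose does not tell where the pad will stop.
- carrier: Black filter carrier with a small round window, a block 60 (x) by 34 (y) by 14 mm (z), 0.08 to 0.17 kg. Origin at the centre of its underside, z up, x along the dock's x. At first it lies in the pocket, top level with the rim, and cannot be gripped. Tipped, its -x end stands 14 to 26 mm above the rim and can be pinched there across its 34 mm width, jaws staying above the side walls.
- tray: White open tray fixed to the table, 170 mm (x) by 130 mm (y) outside, walls 4 mm thick and 22 mm high, floor about 4 mm thick. Origin at the centre of its underside, at table level.
- bottle: Bystander: glass bottle with an orange cap, 72 mm across, about 150 mm high; origin at the centre of its underside.
- tube_rack: Bystander: red empty tube rack 100 x 60 x 45 mm; origin at the centre of its underside.
- pedestal: Bystander: small steel optics post on a round foot 32 mm across, about 86 mm high; origin at the centre of its underside.
Mind the look-alikes: they are no part of the job. Of the things shaped like the carrier, the black one is meant.

How it is judged:
By the outcome, as a careful person would: the job done as asked, in the order asked, and still so for the second after the job is handed in, with the robot touching nothing.
It also fails if it takes over 66 s, if anything falls off the work surface, if the arm or the gripper's body presses on something with over 40 N, if the wrist force passes 120 N, or if a joint passes its speed limit or range.

## Robot

A 7-joint arm with a two-finger parallel gripper is mounted at the origin on the work surface. World frame = base frame: x ahead of the robot, y to its left, z up, the work surface at z = 0. Lengths are in m, angles in rad, forces in N, time in s.
With the tool pointing down it reaches from about 0.4 to 0.85 m from the base axis. Payload 4.5 kg.
Tool frame: the origin (TCP) lies midway between the tips of the shut fingers; the grasp point (between the pads) lies 19 mm behind it; x points along the fingers, y is the direction in which the jaws open and shut, and the axes are right-handed (so a half turn about x gives the same grasp; the last joint's range is limited). The gripper opens to 88 mm and grips with 3 to 60 N. Pads are 18 mm wide; open, the fingers measure 123 mm over their backs; the gripper's body (75 mm by 187 mm) begins 45 mm behind the grasp point.
Start: joints at [1.257, 0.689, -0.195, 1.565, 0.157, 0.902, -0.215], TCP at [0.213, -0.588, 0.239] pointing down, gripper open.
Joint ranges: [-3.01, 3.01], [-0.46, 2.08], [-1.47, 1.51], [0.13, 2.56], [-1, 4.14], [0.04, 2.09], [-2.66, 2.66]. Speed limits (rad/s): [2.57, 2.57, 3.14, 3.14, 3.14, 3.14, 3.14].

## Interface

Orientations are given as a unit quaternion [x, y, z, w].
In Python, from plant import r gives the robot as it stands.
- The arm moves only by the tool arm_command, never from a script. Its argument "plan" is a list of rows, each a list of 5 numbers: the finger opening in m, from 0 to 0.0881, then the shift along the tool's x, y, z in m, then the turn about the tool's x in rad. In form: [[grip, dx, dy, dz, roll], ...]. A call has 1 to 12 rows; each row shifts and turns the commanded pose from where the row before left it, along the tool's axes as they then stand; what a row does not reach is not made up. A row lasts 1/8 s, in which the tool goes at most 62.5 mm and 10.7 degrees, less where a joint would pass 70% of its speed; a pose out of reach is approached as far as the arm can. A call is refused whole if a number of a shift passes 0.0625 or a number of a turn 0.188, either way. A call with a gripper value outside its range is refused whole. The fingers move at their own pace and stop on an object; "force" is the grip in N (left out, the last holds). Time passes only in rows, so rows that do not move let the fingers close. It gives the time, the measured TCP pose, the force and the opening at its end, in the units of the state.
- r.get_state(): the state, without advancing time (a new reading comes with each control period).
- r.snapshot(name): name is "scene" or "top" or "wrist"; returns (picture, depth): 420x560x3 uint8, red, green, blue; 420x560 float32, m along the optical axis (not along the pixel's ray), 0 where there is no reading.
- r.calibration(name): a dict with "fx", "fy", "cx", "cy" (pixels), "eye" and "orientation" of the camera in the world; the wrist camera has in their place "mount" (4x4, takes a point from camera to tool coordinates, whose origin is the TCP and whose axes are the tool frame's). Camera axes: x right, y down, z forward; pixel columns grow to the right and rows downward; lengths in m; the calibration is good to about 2 mm. A picture is of the moment at which its call begins: read the wrist's pose just before it. calibration takes no time and is no camera call.
- r.finish_job(): hands the job in, once; it reports no verdict.
The state is a dict: "clock": time; "q": joint angles; "qd": joint speeds; "joint_torque": joint torques, N m; "tool_pos": TCP position; "eef_rot": TCP orientation; "contact_force": force on the tool from outside, world axes, zero at the start; "moment": the same for the moment, N m; "opening": opening from 0.0 (shut) to 1.0 (fully open).
Only numpy, scipy, OpenCV 4.12 (cv2) and the standard library are available. Lean on these libraries where they do the work, as an engineer would, in place of code of your own. Each camera call takes 0.05 s, during which the arm holds its last target.

## Working session

There is one attempt and no reset: what is moved stays moved. The work goes in short steps, Python scripts to look and compute and a tool call to move; the robot and the scene stay as the last step left them, time stands still between calls to the robot, and variables do not carry over. Pictures are saved under pics/ and viewed, and the job is handed in when it is done.

Besides the shell and the picture viewer there is one more tool, called after ">>>" as name([rows], argument=value, ...), one row to a line, values as JSON. arm_command: Moves the arm, as the interface text tells. Its arguments: {"type":"object","properties":{"plan":{"type":"array","items":{"type":"array","items":{"type":"number"}}},"force":{"type":"number"}},"required":["plan"]}

```bash
ls; mkdir -p pics; cat > h.py <<'E'
import numpy as np, cv2
from scipy.spatial.transform import Rotation as R
from plant import r
def cam(n,st=None):
    c=r.calibration(n)
    if n=="wrist":
        st=st or r.get_state()
        T=np.eye(4);T[:3,:3]=R.from_quat(st["eef_rot"]).as_matrix();T[:3,3]=st["tool_pos"]
        return c,T@np.array(c["mount"])
    T=np.eye(4);o=np.array(c["orientation"])
    T[:3,:3]=R.from_quat(o).as_matrix() if o.size==4 else o
    T[:3,3]=c["eye"];return c,T
def shot(n,name):
    c,T=cam(n); p,d=r.snapshot(n)
    cv2.imwrite(f"pics/{name}.png",p[:,:,::-1]); np.savez(f"pics/{name}.npz",p=p,d=d,T=T,K=[c["fx"],c["fy"],c["cx"],c["cy"]])
    return p,d
def cloud(name):
    z=np.load(f"pics/{name}.npz");d=z["d"];fx,fy,cx,cy=z["K"]
    v,u=np.mgrid[:d.shape[0],:d.shape[1]]
    P=np.stack([(u-cx)/fx*d,(v-cy)/fy*d,d],-1)
    W=P@z["T"][:3,:3].T+z["T"][:3,3]; W[d==0]=np.nan
    return z["p"],W
E
python3 - <<'E'
from h import *
s=r.get_state();print(s)
shot("scene","s0");shot("top","t0");print(r.calibration("top"),r.calibration("wrist"))
E
```

```text
pics
{'clock': 0.0, 'q': array([ 1.25682594,  0.68998063, -0.19448671,  1.56634816,  0.15731984,
        0.90250426, -0.21513048]), 'qd': array([-4.53296981e-04, -6.62163747e-04,  8.07501102e-05,  1.45275266e-04,
        6.16680191e-04,  4.42093579e-04,  1.64884400e-03]), 'joint_torque': array([ 3.07451510e-04, -5.27555430e+01, -1.26709610e+00, -1.53427076e+01,
       -5.27381455e-02,  6.49214722e-03,  1.75935111e-04]), 'tool_pos': array([ 0.21271822, -0.58700961,  0.23791035]), 'eef_rot': array([-0.69626934, -0.1229833 ,  0.69661173, -0.12172186]), 'contact_force': array([-0.62775158,  0.51735291,  0.53567095]), 'moment': array([ 0.03818656,  0.03440674, -0.00316683]), 'opening': 0.9978116183202405}
{'fx': 426.7142413025851, 'fy': 426.7142413025851, 'cx': 278.07208616597035, 'cy': 215.2242936245533, 'eye': array([ 0.48049535, -0.00551845,  1.18994762]), 'orientation': array([ 0.70624138, -0.70473219,  0.04007623, -0.0544936 ])} {'fx': 302.6272130958212, 'fy': 302.6272130958212, 'cx': 276.7907986695, 'cy': 209.8389929292405, 'mount': array([[-8.95892159e-04, -3.21423006e-01,  9.46935293e-01,
        -1.45616229e-01],
       [ 9.99999589e-01, -4.19201186e-04,  8.03804538e-04,
         1.43704684e-03],
       [ 1.38595127e-04,  9.46935624e-01,  3.21423250e-01,
        -8.34865818e-02],
       [ 0.00000000e+00,  0.00000000e+00,  0.00000000e+00,
         1.00000000e+00]])}
```

View pics/s0.png

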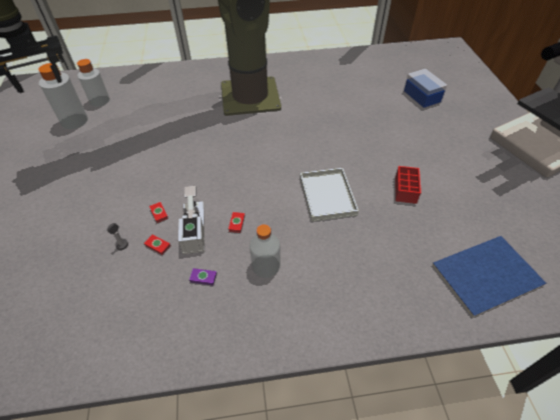

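View pics/t0.png

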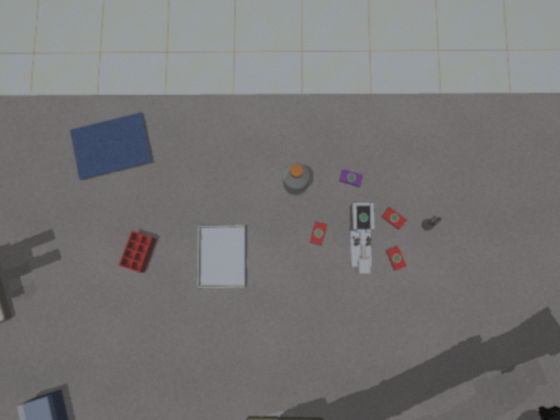

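The black carrier lies in the dock pocket at top (363,217). The look-alikes are red at (318,233), (394,218) and (397,258), and purple at (351,178). Only the black one fits the description. The tray is at (222,256) and the pad at about (365,265). Next I'll enlarge this area and measure.

```bash
python3 - <<'E'
from h import *
p,W=cloud("t0")
c=p[190:285,330:420];cv2.imwrite("pics/t0c.png",cv2.resize(c[:,:,::-1],None,fx=6,fy=6,interpolation=cv2.INTER_CUBIC))
np.set_printoptions(precision=3,suppress=True,linewidth=250)
for v in range(198,280,3): print(v,[tuple(np.round(W[v,u],3)) for u in (352,358,364,370)])
# tray
m=(W[...,2]>0.012)
lab=cv2.connectedComponentsWithStats(m.astype(np.uint8))
for i,s in enumerate(lab[2]):
    if 30<s[4]<20000:
        q=W[lab[1]==i]; print(s, q.min(0),q.max(0),q.mean(0), cv2.minAreaRect((q[:,:2]*1000).astype(np.float32)))
E
```

```text
198 [(np.float64(0.69), np.float64(-0.189), np.float64(-0.001)), (np.float64(0.69), np.float64(-0.206), np.float64(0.002)), (np.float64(0.689), np.float64(-0.223), np.float64(0.002)), (np.float64(0.69), np.float64(-0.24), np.float64(-0.001))]
201 [(np.float64(0.681), np.float64(-0.189), np.float64(0.003)), (np.float64(0.681), np.float64(-0.205), np.float64(0.004)), (np.float64(0.681), np.float64(-0.222), np.float64(0.003)), (np.float64(0.681), np.float64(-0.24), np.float64(-0.001))]
204 [(np.float64(0.665), np.float64(-0.182), np.float64(0.045)), (np.float64(0.663), np.float64(-0.196), np.float64(0.061)), (np.float64(0.663), np.float64(-0.212), np.float64(0.06)), (np.float64(0.664), np.float64(-0.228), np.float64(0.057))]
207 [(np.float64(0.657), np.float64(-0.182), np.float64(0.047)), (np.float64(0.655), np.float64(-0.196), np.float64(0.057)), (np.float64(0.655), np.float64(-0.212), np.float64(0.058)), (np.float64(0.656), np.float64(-0.228), np.float64(0.055))]
210 [(np.float64(0.649), np.float64(-0.181), np.float64(0.046)), (np.float64(0.647), np.float64(-0.195), np.float64(0.061))
[... 7499 characters left out ...]
4 -0.279  0.021] [ 0.521 -0.305  0.016] ((520.84619140625, -304.4421081542969), (59.74573516845703, 34.745445251464844), 21.171964645385742)
[  0 280  11  43 266] [0.345 0.747 0.012] [0.458 0.787 0.044] [0.388 0.762 0.027] ((403.20416259765625, 766.4194946289062), (114.34910583496094, 23.860923767089844), 9.264081954956055)
[  18  391   48   29 1055] [0.098 0.576 0.012] [0.169 0.673 0.08 ] [0.138 0.614 0.06 ] ((122.2459487915039, 624.98828125), (75.74432373046875, 83.41239929199219), 17.32942008972168)
[539 406  21  14 264] [ 0.199 -0.543  0.24 ] [ 0.228 -0.489  0.35 ] [ 0.217 -0.509  0.319] ((208.92352294921875, -515.6172485351562), (30.5119571685791, 49.33516311645508), 20.116291046142578)
```

View pics/t0c.png

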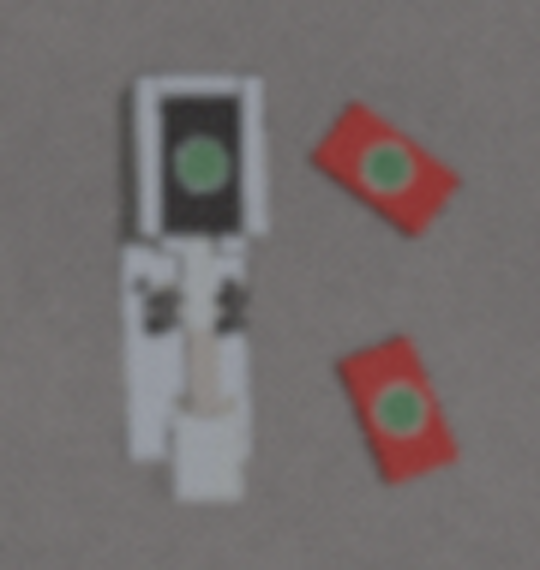

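```bash
python3 - <<'E'
from h import *
np.set_printoptions(precision=4,suppress=True,linewidth=200)
s=r.get_state();M=R.from_quat(s["eef_rot"]).as_matrix();print(M)
p,W=cloud("t0")
# pad edges & yaw: pixels on dock region
m=(W[...,2]>.05)&(W[...,0]<.52)&(W[...,0]>.47)&(abs(W[...,1]+.21)<.04)
q=W[m];print("pad",q.min(0),q.max(0),np.median(q,0))
for lo,hi in ((.478,.49),(.49,.5),(.5,.512),(.60,.615),(.615,.63),(.63,.645),(.645,.66)):
    m=(W[...,2]>.051)&(W[...,0]<hi)&(W[...,0]>lo)&(abs(W[...,1]+.21)<.05)
    q=W[m];print(lo,len(q),q[:,1].min(),q[:,1].max(),(q[:,1].min()+q[:,1].max())/2)
    dk=m&(p.mean(-1)<70); q=W[dk]
    if len(q): print('  dark',len(q),q[:,1].mean())
print(np.degrees(np.arctan2(M[1,1],M[0,1])))
d=np.array([.498,-.216,.12])-s["tool_pos"];print(M.T@d)
E
```

```text
[[-0.0006  0.3409 -0.9401]
 [ 0.0015 -0.9401 -0.3409]
 [-1.     -0.0016  0.0001]]
pad [ 0.4804 -0.2253  0.0505] [ 0.5197 -0.1948  0.0625] [ 0.4987 -0.209   0.0562]
0.478 46 -0.2239808347931014 -0.194834138422485 -0.2094074866077932
0.49 48 -0.22452680417179346 -0.1947552874545321 -0.20964104581316279
0.5 59 -0.22494043979049527 -0.19547089103820386 -0.21020566541434957
0.6 132 -0.23743192460438442 -0.18115027243518458 -0.2092910985197845
  dark 68 -0.20859560878084538
0.615 106 -0.2381684784243564 -0.18150972061541545 -0.20983909951988594
  dark 11 -0.20259148379216088
0.63 128 -0.23798360977349037 -0.18095234327381537 -0.20946797652365287
  dark 30 -0.20841569549940592
0.645 93 -0.23561030621140475 -0.18149014735079155 -0.20855022678109814
  dark 45 -0.20832757604079355
-70.07062658488582
[ 0.1184 -0.2514 -0.3946]
```

>>> arm_command([
  [0,0,0,0,0.175],
  [0,0,0,0,0.175],
  [0,0,-0.042,-0.032,0],
  [0,0,-0.042,-0.032,0],
  [0,0,-0.042,-0.032,0],
  [0,0,-0.042,-0.032,0],
  [0,0,-0.042,-0.032,0],
  [0,0,-0.042,-0.032,0],
  [0,0,-0.042,-0.032,0],
  [0,0,-0.042,-0.032,0],
  [0,0,-0.042,-0.032,0],
  [0,0,0,0,0],
], force=15)

```text
clock: 1.6
tool_pos: [0.5049, -0.2048, 0.2384]
eef_rot: [0.708, 0.004, -0.707, 0.001]
contact_force: [-0.4, -0.4, -0.4]
opening: 0.007
```

```bash
python3 - <<'E'
from h import *
np.set_printoptions(precision=4,suppress=True,linewidth=200)
s=r.get_state();print(s["tool_pos"],R.from_quat(s["eef_rot"]).as_matrix(),s["contact_force"],s["opening"])
shot("wrist","w1")
p,W=cloud("w1")
m=(W[...,2]>.048)&(W[...,2]<.065)&(W[...,0]<.53)&(abs(W[...,1]+.21)<.04)
q=W[m];print(q.min(0),q.max(0),np.median(q,0))
E
```

```text
[ 0.5049 -0.2048  0.2384] [[ 0.0017  0.0072 -1.    ]
 [ 0.003  -1.     -0.0072]
 [-1.     -0.003  -0.0017]] [-0.4431 -0.3546 -0.4279] 0.007347501923336227
[ 0.4804 -0.2259  0.0492] [ 0.53   -0.196   0.0567] [ 0.5032 -0.2107  0.0544]
```

View pics/w1.png

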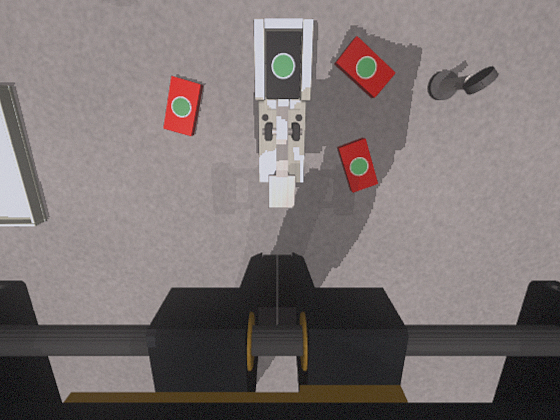

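The wrist view shows the dock in line with world x, the pad at (282,190) and the black carrier at (283,55). The pad centre is at about (0.499, -0.2105, 0.055), which agrees with the top camera.

>>> arm_command([
  [0,0.04,0.006,0.007,0],
  [0,0.044,0,0,0],
  [0,0.044,0,0,0],
  [0,0.034,0,0,0],
  [0,0.012,0,0,0],
  [0,0,0,0,0],
  [0,0,0,0,0],
])

```text
clock: 2.52
tool_pos: [0.4955, -0.217, 0.066]
eef_rot: [0.708, -0.001, -0.706, -0.001]
contact_force: [-0.1, -0.2, 0.3]
opening: 0.004
```

```bash
python3 - <<'E'
from h import *
s=r.get_state();print(s["tool_pos"],s["contact_force"])
E
```

```text
[ 0.49548244 -0.21704985  0.06596327] [-0.10325332 -0.1649672   0.25076038]
```

>>> arm_command([
  [0,0.003,-0.006,-0.001,0],
  [0,0.003,0,0,0],
  [0,0.002,0,0,0],
  [0,0.002,0,0,0],
  [0,0.002,0,0,0],
  [0,0,0,0,0],
])

```text
clock: 3.28
tool_pos: [0.4953, -0.2102, 0.0526]
eef_rot: [-0.707, 0.001, 0.707, 0.001]
contact_force: [-1.0, 0.4, 2.6]
opening: 0.005
```

>>> arm_command([
  [0,0.002,0,0,0],
  [0,0.002,0,0,0],
  [0,0.002,0,0,0],
  [0,0.002,0,0,0],
  [0,0,0,0,0],
])

```text
clock: 3.9
tool_pos: [0.4952, -0.2103, 0.0443]
eef_rot: [-0.707, 0.001, 0.708, 0.001]
contact_force: [-3.6, 0.2, 3.1]
opening: 0.008
```

>>> arm_command([
  [0,0.002,0,0,0],
  [0,0.002,0,0,0],
  [0,0.0015,0,0,0],
  [0,0,0,0,0],
])

```text
clock: 4.4
tool_pos: [0.4958, -0.2103, 0.039]
eef_rot: [-0.707, 0.001, 0.707, 0.001]
contact_force: [-3.8, -0.2, 3.4]
opening: 0.001
```

>>> arm_command([
  [0,0.001,0,0,0],
  [0,0.001,0,0,0],
  [0,0,0,0,0],
])

```text
clock: 4.78
tool_pos: [0.496, -0.2102, 0.0371]
eef_rot: [0.707, -0.001, -0.707, -0.001]
contact_force: [-4.8, 0.3, 3.2]
opening: 0.009
```

>>> arm_command([
  [0,0.001,0,0,0],
  [0,0.001,0,0,0],
  [0,0,0,0,0],
])

```text
clock: 5.15
tool_pos: [0.4961, -0.2102, 0.0351]
eef_rot: [0.707, -0.001, -0.707, -0.001]
contact_force: [-4.5, -0.1, 2.3]
opening: 0.007
```

>>> arm_command([
  [0,0.001,0,0,0],
  [0,0.001,0,0,0],
  [0,0,0,0,0],
])

```text
clock: 5.52
tool_pos: [0.4962, -0.2103, 0.0332]
eef_rot: [0.707, -0.001, -0.707, -0.001]
contact_force: [-3.1, -0.4, 3.6]
opening: 0.007
```

>>> arm_command([
  [0,0.001,0,0,0],
  [0,0.001,0,0,0],
  [0,0,0,0,0],
])

```text
clock: 5.9
tool_pos: [0.4964, -0.2102, 0.0312]
eef_rot: [0.707, -0.001, -0.707, -0.001]
contact_force: [-2.7, -0.2, 3.4]
opening: 0.004
```

>>> arm_command([
  [0,0.001,0,0,0],
  [0,0.001,0,0,0],
  [0,0,0,0,0],
])

```text
clock: 6.28
tool_pos: [0.4966, -0.2102, 0.0293]
eef_rot: [0.708, -0.001, -0.707, -0.001]
contact_force: [-0.4, -0.4, 2.9]
opening: 0.003
```

>>> arm_command([
  [0,0.001,0,0,0],
  [0,0.001,0,0,0],
  [0,0,0,0,0],
])

```text
clock: 6.65
tool_pos: [0.4967, -0.2103, 0.0273]
eef_rot: [0.708, -0.001, -0.707, -0.001]
contact_force: [0.3, 0.8, 3.3]
opening: 0.002
```

>>> arm_command([
  [0,0.001,0,0,0],
  [0,0,0,0,0],
])

```text
clock: 6.9
tool_pos: [0.4959, -0.2102, 0.0261]
eef_rot: [0.707, -0.001, -0.707, -0.001]
contact_force: [1.0, -0.7, 2.9]
opening: 0.005
```

```bash
python3 - <<'E'
from h import *
shot("wrist","w2")
s=r.get_state();print(s["tool_pos"],s["contact_force"])
E
```

```text
[ 0.49568144 -0.21014455  0.02604984] [ 0.07950207 -0.11196511  1.24927851]
```

View pics/w2.png

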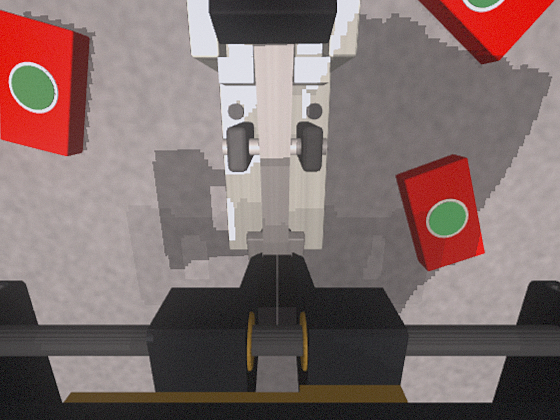

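The fingertips are on the pad at (277,245) and the carrier's end is rising at (275,20). I'll keep going in finer steps.

>>> arm_command([
  [0,0.0005,0,0,0],
  [0,0.0005,0,0,0],
])

```text
clock: 7.2
tool_pos: [0.4957, -0.2102, 0.0252]
eef_rot: [-0.707, 0.001, 0.707, 0.001]
contact_force: [-0.2, -0.2, 4.3]
opening: 0.003
```

>>> arm_command([
  [0,0.0005,0,0,0],
  [0,0.0005,0,0,0],
])

```text
clock: 7.45
tool_pos: [0.4959, -0.2102, 0.0243]
eef_rot: [0.707, -0.001, -0.707, -0.001]
contact_force: [0.7, -0.1, 5.0]
opening: 0.009
```

>>> arm_command([
  [0,0.0005,0,0,0],
  [0,0.0005,0,0,0],
])

```text
clock: 7.7
tool_pos: [0.4961, -0.2102, 0.0236]
eef_rot: [0.707, -0.001, -0.707, -0.001]
contact_force: [-0.1, 0.0, 10.3]
opening: 0.004
```

>>> arm_command([
  [0,0.0005,0,0,0],
  [0,0.0005,0,0,0],
])

```text
clock: 7.95
tool_pos: [0.4962, -0.2102, 0.0232]
eef_rot: [0.707, -0.001, -0.707, -0.001]
contact_force: [-0.7, 0.7, 15.1]
opening: 0.004
```

The force rises sharply at the stop and has reached 15 N. I'll ease off to about 10-11 N and hold.

>>> arm_command([
  [0,-0.0007,0,0,0],
  [0,0,0,0,0],
])

```text
clock: 8.2
tool_pos: [0.4962, -0.2102, 0.0234]
eef_rot: [0.707, -0.001, -0.707, -0.001]
contact_force: [-0.3, -0.1, 9.2]
opening: 0.006
```

```bash
python3 - <<'E'
from h import *
s=r.get_state();print(s["tool_pos"],s["contact_force"])
E
```

```text
[ 0.49616557 -0.21018991  0.02343883] [-0.28977969 -0.1051745   9.173875  ]
```

>>> arm_command([
  [0,0.0003,0,0,0],
  [0,0,0,0,0],
  [0,0,0,0,0],
])

```text
clock: 8.57
tool_pos: [0.4962, -0.2102, 0.0234]
eef_rot: [0.707, -0.001, -0.707, -0.001]
contact_force: [-0.9, 0.6, 11.4]
opening: 0.008
```

>>> arm_command([
  [0,0,0,0,0],
  [0,0,0,0,0],
  [0,0,0,0,0],
  [0,0,0,0,0],
])

```text
clock: 9.07
tool_pos: [0.4961, -0.2102, 0.0234]
eef_rot: [0.707, -0.001, -0.707, -0.001]
contact_force: [-1.1, 0.2, 11.3]
opening: 0.007
```

The pad bore on the stop at about 11 N for over half a second. Now I'll let go by rising straight up, then look.

>>> arm_command([
  [0,-0.003,0,0,0],
  [0,-0.01,0,0,0],
  [0,-0.04,0,0,0],
  [0.06,-0.05,0,0,0],
  [0.06,-0.05,0,0,0],
  [0.06,-0.03,0,0,0],
  [0.06,0,0,-0.03,0],
  [0.06,0,0,0,0],
  [0.06,0,0,0,0],
])

```text
clock: 10.2
tool_pos: [0.5244, -0.2102, 0.2051]
eef_rot: [-0.706, 0.001, 0.708, 0.001]
contact_force: [-0.7, 0.7, -0.3]
opening: 0.658
```

```bash
python3 - <<'E'
from h import *
np.set_printoptions(precision=4,suppress=True,linewidth=200)
s=r.get_state();print(s["tool_pos"],s["contact_force"],R.from_quat(s["eef_rot"]).as_matrix())
for n,f in(("wrist","w3"),("top","t3")):
    shot(n,f)
    p,W=cloud(f)
    m=(W[...,2]>.045)&(W[...,2]<.11)&(p.max(-1)<75)&(W[...,0]>.585)&(W[...,0]<.67)&(abs(W[...,1]+.21)<.03)
    q=W[m];print(f,len(q))
    for a in np.arange(.585,.67,.006):
        k=q[(q[:,0]>=a)&(q[:,0]<a+.006)]
        if len(k)>3: print(round(a+.003,3),len(k),np.median(k[:,2]),k[:,2].max(),np.percentile(k[:,1],[2,98]))
p,_=cloud("t3");cv2.imwrite("pics/t3c.png",cv2.resize(p[190:285,330:420,::-1],None,fx=6,fy=6))
E
```

```text
[ 0.5244 -0.2102  0.2051] [-0.6561  0.737  -0.2798] [[-0.0026 -0.0024 -1.    ]
 [ 0.0004 -1.      0.0024]
 [-1.     -0.0003  0.0026]]
w3 2235
0.6 156 0.07351148596211352 0.07842787714481253 [-0.2292 -0.195 ]
0.606 289 0.07997796852348343 0.08287671752999948 [-0.2275 -0.1952]
0.612 307 0.07773917630372407 0.08078108533519862 [-0.2274 -0.1944]
0.618 279 0.07515980098207375 0.0780573765908244 [-0.2275 -0.1944]
0.624 172 0.07270838261121382 0.07577178154199848 [-0.2277 -0.1944]
0.63 82 0.06979219715527787 0.07193529302747248 [-0.2272 -0.1943]
0.636 102 0.06723997482844421 0.0690716206015135 [-0.2269 -0.1943]
0.642 230 0.06450627837031467 0.06717933743170273 [-0.2291 -0.1943]
0.648 274 0.06211204542947371 0.06482051426611779 [-0.227  -0.1951]
0.654 270 0.05970382164193741 0.06267527433440684 [-0.2269 -0.1951]
0.66 74 0.057790801573923634 0.059072296676389136 [-0.2266 -0.1955]
t3 169
0.6 12 0.07832450194012341 0.08070026154440368 [-0.2219 -0.1947]
0.606 26 0.08090975880785944 0.08626220738751411 [-0.222  -0.1927]
0.612 30 0.07937717652344312 0.08496062531824666 [-0.2226 -0.1923]
0.618 30 0.07649277002837318 0.07906906869741115 [-0.2228 -0.1928]
0.624 10 0.07284894248640283 0.0769202262950257 [-0.2219 -0.1926]
0.636 4 0.06914905966246154 0.07139878503714847 [-0.1963 -0.1932]
0.642 10 0.06448122291918745 0.06699415071453596 [-0.2209 -0.1944]
0.648 22 0.06302141651184134 0.06628614545082878 [-0.2215 -0.1952]
0.654 22 0.06179385647562141 0.06437230710212338 [-0.2219 -0.1955]
```

View pics/w3.png

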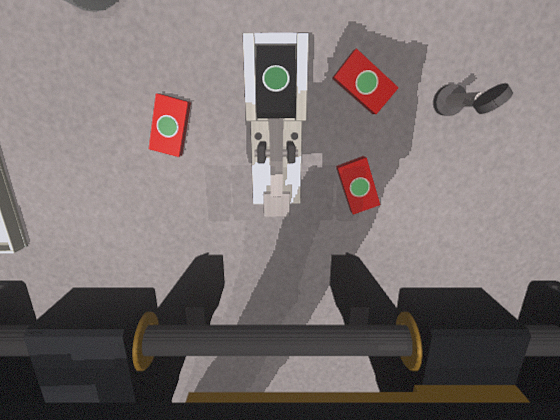

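The carrier is tipped about 23°. Its raised top edge is at (0.602, z 0.082), 23 mm above the rim, and it's centred at y ≈ -0.211. I'll approach with the pads at x ≈ 0.611.

>>> arm_command([
  [0.06,0,0,-0.043,0],
  [0.06,0,0,-0.044,0],
  [0.06,0.04,0,0,0],
  [0.06,0.04,0,0,0],
  [0.06,0.03,0,0,0],
  [0.06,0.02,0,0,0],
  [0.06,0,0,0,0],
  [0.06,0,0,0,0],
], force=20)

```text
clock: 11.3
tool_pos: [0.6136, -0.2108, 0.0768]
eef_rot: [0.708, -0.001, -0.706, -0.001]
contact_force: [0.6, 0.7, 1.2]
opening: 0.683
```

```bash
python3 - <<'E'
from h import *
s=r.get_state();print(s["tool_pos"],s["contact_force"],s["opening"])
shot("wrist","w4")
E
```

```text
[ 0.61361598 -0.21084571  0.07675327] [0.63346114 0.71983377 1.20261688] 0.6834943425622685
```

View pics/w4.png

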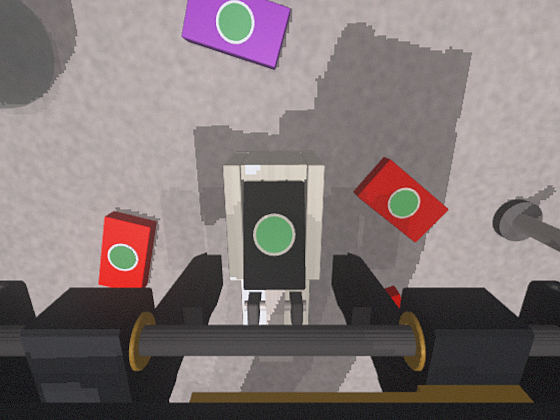

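The black carrier at (275,235) is centred between the fingers at (205,275) and (350,275). I'll go down about 13 mm and close.

>>> arm_command([
  [0.06,0.007,0,0.002,0],
  [0.06,0.006,0,0,0],
  [0.06,0,0,0,0],
])

```text
clock: 11.72
tool_pos: [0.6104, -0.2103, 0.062]
eef_rot: [-0.707, 0.001, 0.707, 0.001]
contact_force: [0.5, -0.1, 0.5]
opening: 0.677
```

>>> arm_command([
  [0.04,0,0,0,0],
  [0.036,0,0,0,0],
  [0.03,0,0,0,0],
  [0.025,0,0,0,0],
  [0.02,0,0,0,0],
  [0.02,0,0,0,0],
], force=20)

```text
clock: 12.48
tool_pos: [0.611, -0.2104, 0.0627]
eef_rot: [0.707, -0.001, -0.707, -0.001]
contact_force: [0.3, -0.3, 1.3]
opening: 0.382
```

>>> arm_command([
  [0.02,-0.003,0,0,0],
  [0.02,-0.006,0,0,0],
  [0.02,-0.01,0,0,0],
  [0.02,-0.015,0,0,0],
  [0.02,-0.02,0,0,0],
  [0.02,-0.025,0,0,0],
  [0.02,0,0,0,0],
], force=25)

```text
clock: 13.35
tool_pos: [0.6127, -0.2111, 0.1447]
eef_rot: [0.709, -0.001, -0.705, -0.0]
contact_force: [-0.4, 0.3, -0.6]
opening: 0.385
```

```bash
python3 - <<'E'
from h import *
s=r.get_state();print(s["tool_pos"],s["contact_force"],s["moment"],s["opening"])
shot("wrist","w5");shot("scene","s5")
p,_=cloud("s5");cv2.imwrite("pics/s5c.png",cv2.resize(p[130:300,80:360,::-1],None,fx=2.8,fy=2.8))
E
```

```text
[ 0.61274461 -0.21113491  0.14467587] [-0.3948911   0.30736958 -0.55002754] [0.05176403 0.03153923 0.02603748] 0.38508923022398334
```

View pics/w5.png

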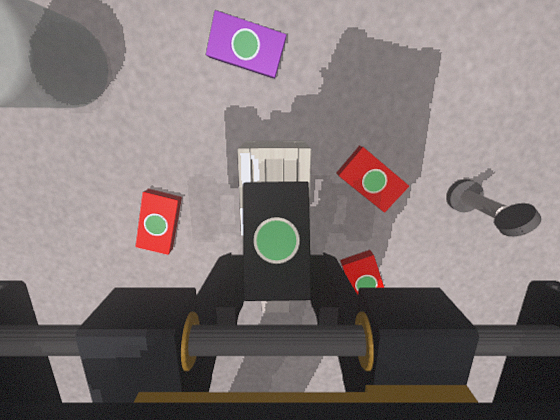

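View pics/s5c.png

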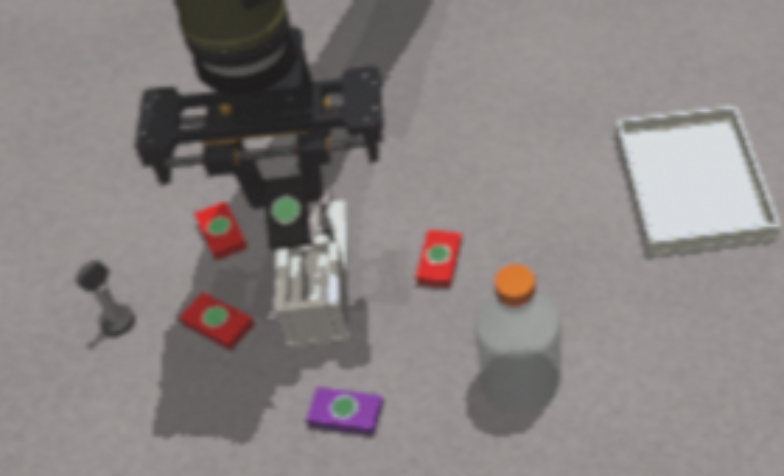

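The black carrier at (277,240) is held clear of the dock, with nothing else moved. I'll carry it to the tray, retracting in x first so it stays away from the bottle.

>>> arm_command([
  [0.02,0,0,0.02,0],
  [0.02,0,-0.01,0.035,0],
  [0.02,0,-0.03,0.035,0],
  [0.02,0,-0.045,0.018,0],
  [0.02,0,-0.045,0,0],
  [0.02,0,-0.045,0,0],
  [0.02,0,-0.045,0,0],
  [0.02,0,-0.045,0,0],
  [0.02,0,-0.045,0,0],
  [0.02,0,-0.04,0,0],
  [0.02,0,-0.025,0,0],
  [0.02,0,-0.009,0,0],
])

```text
clock: 14.95
tool_pos: [0.5029, 0.1756, 0.1408]
eef_rot: [-0.707, -0.0, 0.708, -0.0]
contact_force: [0.9, -1.0, -1.6]
opening: 0.384
```

>>> arm_command([
  [0.02,0,0,0,0],
  [0.02,0,0,0,0],
])

```text
clock: 15.2
tool_pos: [0.5037, 0.1718, 0.1414]
eef_rot: [-0.707, 0.002, 0.707, 0.001]
contact_force: [0.3, 0.5, -1.3]
opening: 0.386
```

```bash
python3 - <<'E'
from h import *
np.set_printoptions(precision=4,suppress=True,linewidth=200)
s=r.get_state();print(s["tool_pos"],s["contact_force"],s["opening"],R.from_quat(s["eef_rot"]).as_matrix())
shot("wrist","w6")
p,W=cloud("w6");t=s["tool_pos"]
m=(W[...,2]>.05)&(p.max(-1)<75)&(W[...,0]>t[0]-.03)&(W[...,0]<t[0]+.08)&(abs(W[...,1]-t[1])<.017)
q=W[m]
for a in np.arange(t[0]-.03,t[0]+.08,.006):
    k=q[(q[:,0]>=a)&(q[:,0]<a+.006)]
    if len(k)>3: print(round(a+.003-t[0],3),len(k),np.median(k[:,2])-t[2],np.percentile(k[:,1],[2,98]))
m=(W[...,2]<.03)&(p.min(-1)>150)
for z0,z1 in((-.005,.012),(.016,.03)):
    k=W[m&(W[...,2]>z0)&(W[...,2]<z1)]; print(len(k),np.median(k,0),np.percentile(k,[1,99],0))
E
```

```text
[0.5037 0.1718 0.1414] [ 0.2833  0.5133 -1.2643] 0.3858623953155672 [[-0.0006 -0.0046 -1.    ]
 [-0.0015 -1.      0.0046]
 [-1.      0.0015  0.0005]]
-0.009 95 0.017842390690474247 [0.1576 0.1887]
-0.003 933 0.01689124041459203 [0.1557 0.1886]
0.003 1009 0.014454044339233335 [0.1557 0.1886]
0.009 989 0.011984582284859713 [0.1556 0.1887]
0.015 345 0.00928396961858502 [0.1551 0.1867]
0.021 3436 0.0978454415349963 [0.1554 0.1881]
0.027 3196 0.07947639250940741 [0.1554 0.188 ]
0.033 756 0.0010254141158964614 [0.1554 0.1862]
0.039 796 -0.0014750350264110812 [0.1556 0.1862]
0.045 784 -0.004033866715990514 [0.1555 0.1862]
91860 [ 0.554   0.2153 -0.0003] [[ 0.2666 -0.1078 -0.0021]
 [ 0.6683  0.4421  0.0047]]
2013 [0.5748 0.1926 0.0214] [[0.4448 0.1074 0.0196]
 [0.6105 0.2379 0.0231]]
```

View pics/w6.png

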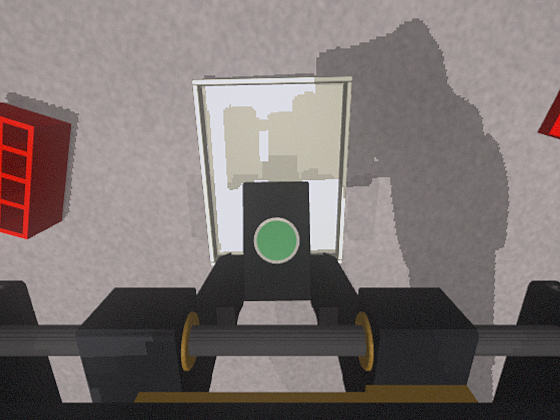

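The carrier is over the tray at about (277,240), tilted about 23°, and its far lower corner is about 18 mm below the TCP. I'll lower until that corner touches, then pivot it flat while drifting slightly toward -x.

>>> arm_command([
  [0.02,0.03,0,0,0],
  [0.02,0.035,0,0,0],
  [0.02,0.025,0,0,0],
  [0.02,0.014,0,0,0],
  [0.02,0.008,0,0,0],
  [0.02,0,0,0,0],
  [0.02,0,0,0,0],
], force=15)

```text
clock: 16.12
tool_pos: [0.5043, 0.1739, 0.0303]
eef_rot: [0.708, -0.001, -0.707, -0.001]
contact_force: [-0.0, 0.1, -0.8]
opening: 0.382
```

>>> arm_command([
  [0.02,0.002,0,0,0],
  [0.02,0.002,0,0,0],
  [0.02,0,0,0,0],
])

```text
clock: 16.5
tool_pos: [0.5036, 0.1738, 0.0256]
eef_rot: [-0.707, 0.001, 0.707, 0.001]
contact_force: [-0.4, 0.6, -0.8]
opening: 0.381
```

>>> arm_command([
  [0.02,0.0015,0,0,0],
  [0.02,0.0015,0,0,0],
  [0.02,0.0015,0,0.0007,0],
  [0.02,0,0,0,0],
])

```text
clock: 17.0
tool_pos: [0.5032, 0.1739, 0.0212]
eef_rot: [0.707, -0.001, -0.707, -0.001]
contact_force: [0.1, -0.3, 1.2]
opening: 0.382
```

>>> arm_command([
  [0.02,0.002,0,0.001,0],
  [0.02,0.002,0,0.001,0],
  [0.02,0,0,0,0],
])

```text
clock: 17.38
tool_pos: [0.5011, 0.1742, 0.0171]
eef_rot: [0.707, -0.0, -0.707, -0.001]
contact_force: [0.0, 1.8, 1.9]
opening: 0.383
```

>>> arm_command([
  [0.02,0.002,0,0.0008,0],
  [0.02,0.002,0,0.0008,0],
  [0.02,0,0,0,0],
])

```text
clock: 17.75
tool_pos: [0.4993, 0.174, 0.0129]
eef_rot: [-0.707, 0.001, 0.707, 0.001]
contact_force: [0.2, 1.5, 0.9]
opening: 0.382
```

```bash
python3 - <<'E'
from h import *
np.set_printoptions(precision=4,suppress=True,linewidth=200)
s=r.get_state();print(s["tool_pos"],s["contact_force"],s["opening"])
shot("wrist","w7")
p,W=cloud("w7");t=s["tool_pos"]
m=(W[...,2]<t[2]+.03)&(p.max(-1)<85)&(W[...,0]>t[0]-.03)&(W[...,0]<t[0]+.08)&(abs(W[...,1]-t[1])<.015)
q=W[m]
for a in np.arange(t[0]-.03,t[0]+.08,.006):
    k=q[(q[:,0]>=a)&(q[:,0]<a+.006)]
    if len(k)>3: print(round(a+.003-t[0],3),len(k),np.median(k[:,2]))
E
```

```text
[0.4993 0.174  0.0129] [0.235  1.4745 0.9355] 0.38191993780613537
-0.009 242 0.029624635624578746
-0.003 692 0.02884042526388035
0.003 733 0.027530098777352935
0.009 610 0.026294624088646967
0.015 260 0.025073052299740564
0.021 171 0.02363984948464823
0.027 288 0.0221479586821801
0.033 689 0.020861087298548242
0.039 784 0.019667047169490845
0.045 800 0.018326408767431038
0.051 279 0.017259111490569023
```

View pics/w7.png

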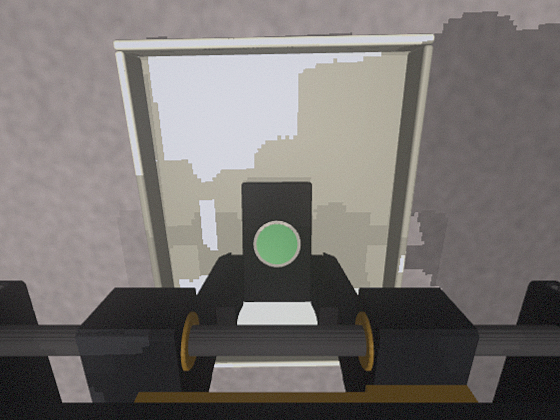

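The carrier is pivoting as intended: the tilt is down to 12° and the far edge rests on the tray floor. I'll continue down.

>>> arm_command([
  [0.02,0.002,0,0.0004,0],
  [0.02,0.002,0,0.0003,0],
  [0.02,0.001,0,0,0],
  [0.02,0,0,0,0],
], force=10)

```text
clock: 18.3
tool_pos: [0.4983, 0.1734, 0.0079]
eef_rot: [-0.707, 0.001, 0.707, 0.001]
contact_force: [-0.7, 0.2, 0.5]
opening: 0.383
```

>>> arm_command([
  [0.02,0.001,0,0,0],
  [0.02,0.0005,0,0,0],
  [0.02,0,0,0,0],
])

```text
clock: 18.68
tool_pos: [0.4985, 0.1734, 0.0065]
eef_rot: [-0.707, 0.001, 0.707, 0.001]
contact_force: [-1.1, -0.4, 0.7]
opening: 0.384
```

>>> arm_command([
  [0.02,0.0005,0,0,0],
  [0.02,0.0005,0,0,0],
  [0.02,0,0,0,0],
])

```text
clock: 19.05
tool_pos: [0.4987, 0.1736, 0.0056]
eef_rot: [-0.707, 0.001, 0.707, 0.001]
contact_force: [-2.5, -0.7, 1.5]
opening: 0.39
```

```bash
cat > tilt.py <<'E'
from h import *
import sys
np.set_printoptions(precision=4,suppress=True,linewidth=200)
s=r.get_state();print(s["tool_pos"],s["contact_force"],s["opening"])
shot("wrist",sys.argv[1])
p,W=cloud(sys.argv[1]);t=s["tool_pos"]
m=(W[...,2]<.035)&(p.max(-1)<85)&(W[...,0]>.47)&(W[...,0]<.56)&(abs(W[...,1]-.174)<.015)
q=W[m]
for a in np.arange(.47,.56,.006):
    k=q[(q[:,0]>=a)&(q[:,0]<a+.006)]
    if len(k)>3: print(round(a+.003,3),len(k),np.median(k[:,2]))
E
python3 tilt.py w8
```

```text
[0.4987 0.1736 0.0056] [-2.5071 -0.7162  1.5175] 0.38955505040328786
0.491 441 0.02115198679801436
0.497 654 0.02081069177997634
0.503 664 0.020500560022865932
0.509 436 0.020193019854665012
0.515 188 0.019665995113270704
0.521 167 0.0193980044581204
0.527 369 0.018825027895805535
0.533 759 0.018478362673463478
0.539 805 0.01813117268289985
0.545 831 0.01768877041774608
0.551 375 0.014907972400062336
```

The tilt is down to 3.6°. I'll ease the grip to the minimum, go down a little more, and open slowly.

>>> arm_command([
  [0.02,0,0,0,0],
  [0.02,0.0005,0,0,0],
  [0.02,0.0003,0,0,0],
  [0.02,0,0,0,0],
], force=3)

```text
clock: 19.6
tool_pos: [0.4991, 0.1739, 0.0048]
eef_rot: [0.707, -0.001, -0.707, -0.001]
contact_force: [1.6, -0.2, -0.4]
opening: 0.387
```

```bash
python3 tilt.py w9
```

```text
[0.4991 0.1739 0.0048] [ 1.6278 -0.2489 -0.4419] 0.3868673030665085
0.491 401 0.020334120652892668
0.497 646 0.02013732639959019
0.503 663 0.01984479774129863
0.509 443 0.019555785338792292
0.515 197 0.019287532214886605
0.521 177 0.018882443927458942
0.527 334 0.018532768994044505
0.533 772 0.018378679605967924
0.539 812 0.018023181204693678
0.545 831 0.017759402375673472
0.551 472 0.015030084939418806
```

>>> arm_command([
  [0.0345,0,0,0,0],
  [0.0352,0,0,0,0],
  [0.036,0,0,0,0],
  [0.038,0,0,0,0],
  [0.042,0,0,0,0],
  [0.048,0,0,0,0],
  [0.048,0,0,0,0],
])

```text
clock: 20.52
tool_pos: [0.4987, 0.1738, 0.0048]
eef_rot: [0.707, -0.001, -0.707, -0.001]
contact_force: [0.8, 0.7, -0.0]
opening: 0.549
```

```bash
python3 tilt.py w10
```

```text
[0.4987 0.1738 0.0048] [ 0.7759  0.6843 -0.0109] 0.548961294126514
0.491 439 0.017567813466665194
0.497 607 0.017567808802666424
0.503 621 0.01752295451217009
0.509 372 0.017595996719147175
0.515 172 0.017488891718178426
0.521 184 0.01756164584987932
0.527 374 0.0175677828873107
0.533 762 0.01755096401337168
0.539 789 0.017556816422570676
0.545 809 0.017612366681454078
0.551 427 0.013827607532274244
```

View pics/w10.png

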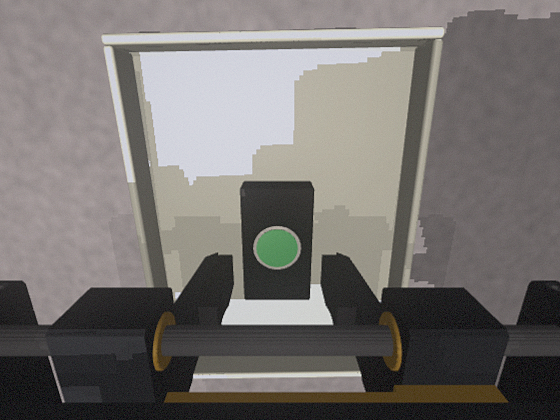

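The carrier at (277,245) lies flat, level to 0.1 mm, with the fingers clear on both sides. I'll rise straight up.

>>> arm_command([
  [0.048,-0.01,0,0,0],
  [0.048,-0.03,0,0,0],
  [0.048,-0.05,0,0,0],
  [0.048,-0.05,0,0,0],
  [0.048,-0.04,0,0,0],
  [0.048,0,0,0.04,0],
  [0.048,0,0,0.04,0],
  [0.048,0,0,0,0],
  [0.048,0,0,0,0],
])

```text
clock: 21.7
tool_pos: [0.4198, 0.1742, 0.1854]
eef_rot: [0.708, -0.001, -0.706, -0.001]
contact_force: [0.8, -0.4, 0.2]
opening: 0.545
```

```bash
python3 - <<'E'
from h import *
shot("scene","s11");shot("wrist","w11")
s=r.get_state();print(s["clock"],s["tool_pos"],s["contact_force"])
E
```

```text
21.8 [0.42019949 0.17413221 0.18505535] [ 0.57467005 -0.2468732  -0.11570578]
```

View pics/s11.png

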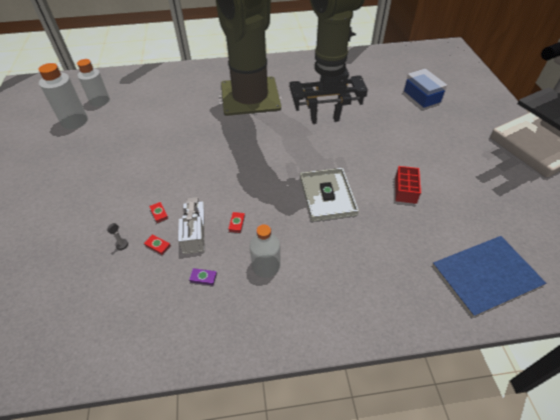

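View pics/w11.png

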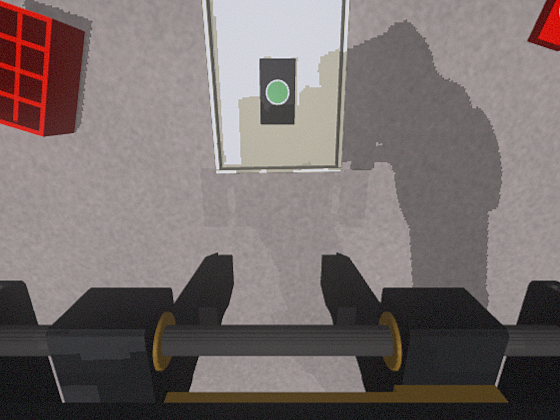

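The carrier lies flat in the tray (scene (327,191), wrist (277,92)) and the pocket at (190,225) is empty. The other things look unmoved, and the arm touches nothing.

```bash
python3 -c "
from plant import r
print(r.finish_job())"
```

```text
the job is handed in; nothing more can be done
None
```

The job is handed in: the black carrier lies flat in the white tray, and the arm stood clear of everything, at about 22 s of the 66 s.

- **Rocker:** I pressed the pad down about 31 mm to its stop. The force peaked at about 15 N, above the 9–12 N for bearing on the stop but under the 20 N limit. I then eased it to about 11 N and held that for more than half a second before letting go.
- **Carrier:** I pinched it by its raised end, which stood about 23 mm above the rim. In the tray I touched its far edge down first and pivoted it towards flat.
- **Release:** When I opened the fingers the near end was still about 2.7 mm up, because the fingertips were nearly at the tray floor. It settled from there.
- **Last checks:** The carrier's top is level to about 0.1 mm in the depth image. The pocket is empty, and the bystanders and look-alikes look unmoved by eye. No check failed.

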